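# Gauge the height of a sprued pattern

### The arm

A 6-joint arm with a two-finger parallel gripper is mounted at the origin on the work surface. World frame = base frame: x ahead of the robot, y to its left, z up, the work surface at z = 0. Lengths are in m, angles in rad, forces in N, time in s.
With the tool pointing down it reaches from about 0.325 to 0.9 m from the base axis. Payload 6.1 kg.
Tool frame: the origin (TCP) lies midway between the tips of the shut fingers; the grasp point (between the pads) lies 19 mm behind it; z points along the fingers, y is the line along which they close (so a half turn about z gives the same grasp; the last joint's range is limited). The gripper opens to 85 mm and grips with 20 to 120 N. Pads are 22 mm wide; open, the fingers measure 114 mm over their backs; the gripper's body (76 mm by 85 mm) begins 54 mm behind the grasp point. The pads swing forward as they close: fully open they stand 13 mm farther back than shut.
Start: joints at [1.06, 0.22, 1.526, -0, 1.395, -0.126], TCP at [0.235, 0.579, 0.231] pointing down, gripper open.
Joint ranges: [-2.98, 2.98], [-0.91, 2.08], [0.09, 2.57], [-1.24, 4.39], [0.2, 2.65], [-2.68, 2.68]. Speed limits (rad/s): [2.57, 2.57, 3.01, 3.14, 3.14, 3.14].

### API

Orientations are given as [roll, pitch, yaw] about the fixed x, y, z axes, in that order (R = Rz(yaw) Ry(pitch) Rx(roll)).
In Python, from plant import movep, move_l, set_joints, gripper_to, hold, inverse_kinematics, observe, get_image, get_calibration, Unreachable, job_done gives the robot as it stands. Calls block until the motion is done:
- movep(position, orientation): joint-space move of the TCP to a pose.
- move_l(position, feed=0.15, rotation=None, max_force=None): straight line of the TCP; rotation=None keeps the orientation; feed is the mean speed in m/s. With max_force (N) it stops when the force on the tool has changed by that much, and returns True; else False.
- set_joints(angles): joint-space move.
- gripper_to(opening, f_grip=None): finger opening in m; f_grip is the grip in N (None keeps the last); returns when the fingers have stopped.
- hold(seconds).
- inverse_kinematics(position, orientation): joint angles nearest the present ones, or None.
- observe(): the state.
- get_image(name): name is "scene" or "top" or "wrist"; returns (picture, depth): 384x512x3 uint8, red, green, blue; 384x512 float32, m along the optical axis (not along the pixel's ray), 0 where there is no reading.
- get_calibration(name): a dict with "intrinsics" (3x3 intrinsics, pixels), "world_from_camera" (4x4, takes a point from camera to world coordinates). Camera axes: x right, y down, z forward; pixel columns grow to the right and rows downward; lengths in m; the calibration is good to about 2 mm. A picture is of the moment at which its call begins: read the wrist's pose just before it. get_calibration takes no time and is no camera call; for the wrist camera it gives the pose at the moment of the call.
A pose or a line that the arm cannot do raises Unreachable and nothing moves.
- job_done(): hands the job in; it is judged then, once.
The state is a dict: "time_s": time; "q": joint angles; "joint_velocities": joint speeds; "joint_torque": joint torques, N m; "eef_pos": TCP position; "tcp_rot": TCP orientation; "ft_force": force on the tool from outside, world axes, zero at the start; "torque": the same for the moment, N m; "opening": finger opening in m; "grasp_force": force on a finger pad.
Only numpy, scipy, OpenCV 4.12 (cv2) and the standard library are available. Lean on these libraries where they do the work, as an engineer would, in place of code of your own. Each camera call takes 0.05 s, during which the arm holds its last target. There are 200 camera calls.

### The job

Stand the sprued pattern with the round base upright in the middle of the height gauge's anvil and let go of it, then swing the gauge's arm over it as far as its stop, and then lower the slide gently by its knob until the sprung foot rests on top of the pattern and is pushed back about half of its travel. Leave the gauge standing like that, without bottoming the foot, and do not disturb the other things on the bench.

Things in the scene. Friction and masses are not known exactly. Their poses are not given: they have to be found in the camera images.
- tree: Pattern to gauge: beige wax stem (12 mm dia) with a flat button (28 mm dia, 8 mm thick) on top, fixed in a loose round black rubber base 52 mm dia, 26 mm high (sides straight to 20 mm, then bevelled). 0.19 kg. The button's top is 46 to 70 mm above the underside, different each time and not given: the gauge must find it. Origin: centre of the underside, z up.
- spare: A look-alike to leave alone: a similar stem with a ball on top, on a square black rubber base 50 x 50 x 24 mm, 68 mm high in all. Origin: centre of its underside.
- gauge: Height gauge, fixed: dark steel base plate 250 x 110 x 14 mm, from 70 mm in front of (-x) to 180 mm behind its origin, which is on the underside beneath the anvil centre. A steel post (20 mm dia, top 168 mm above the bench, in a 52 mm dia boss 40 mm high) stands 130 mm along its own +x from the origin.
- anvil (a point): Centre of the anvil, the bright 64 mm disc flush on the top face of the gauge's base plate, 14 mm above the bench, where the pattern is stood; same axes as the gauge. There is no rim or recess.
- gauge_swing (a joint): Turning of the post with its arm, rad. 0: against its stop, the foot exactly above the anvil centre (the arm points along the gauge's -x). It grows as the arm swings out towards the gauge's own +y (clockwise from above), up to 1.3. Light friction, stays where it is left.
- gauge_slide (a joint): Height of the slide (arm, foot and knob together) on the post, m. 0: at the top, the free foot's underside 95 mm above the anvil; grows as it is lowered, to 0.060. Friction of 6 N holds it where it is left, also against the foot's spring; about 4 N on the knob lowers it.
- gauge_foot (a joint): How far the sprung foot is pushed back up into the arm, m. 0: fully out; 0.014: bottomed. Its spring pushes back with 1 N at 0 and 8 N at 0.014. The foot is an 8 mm rod showing 26 mm below the arm when free, ending in the pad.
- foot_pad: The foot's flat round steel pad, 18 mm dia, 5 mm thick; origin: centre of its underside, on the same vertical axis as the knob, 130 mm from the post's axis.
- knob (a point): Grip point of the slide's knob, an upright black cylinder 18 mm dia, 38 mm high on the arm's end straight above the foot. Point on its axis, 21 mm above the arm's top (aluminium bar 18 mm wide and thick), 17 mm below the knob's top, 67 mm above the free foot's underside. Its axes turn with the arm: x points from knob to post.
- flask: A bystander to leave alone: larger steel casting ring, an upright tube 76 mm dia, 75 mm high. Origin: at its underside.
- flask2: A bystander to leave alone: smaller steel casting ring, an upright tube 64 mm dia, 60 mm high. Origin: at its underside.
- crucible: A bystander to leave alone: white crucible, a bowl 64 mm dia, 50 mm high. Origin: at its underside.
- brush: A bystander to leave alone: brush, lying on the bench. Origin: at its underside.
- spatula: A bystander to leave alone: spatula, lying on the bench. Origin: at its underside.
- jar: A bystander to leave alone: white jar, 56 mm dia, 70 mm high. Origin: at its underside.
- weight: A bystander to leave alone: brass weight, 36 mm dia, 45 mm high. Origin: at its underside.
There are look-alikes about, which are no part of the job. Leave any blue look-alike of the tree alone.

How it is judged:
By the outcome, as a careful person would: the job done as asked, in the order asked, and still so for the second after the job is handed in, with the robot touching nothing.
It also fails if it takes over 64 s, if anything falls off the work surface, if the arm or the gripper's body presses on something with over 40 N, if the wrist force passes 120 N, or if a joint passes its speed limit or range.

## Working session

There is one attempt and no reset: what is moved stays moved. The work goes in short steps, each a Python script; the robot and the scene stay as the last script left them, time stands still between calls to the robot, and variables do not carry over. Pictures are saved under pics/ and viewed, at most 10 in all, crops included, and the job is handed in when it is done.

```bash
mkdir -p pics
cat > h.py <<'E'
import numpy as np, cv2
from plant import *
def snap(n,save=None):
    c=get_calibration(n); im,d=get_image(n)
    if save: cv2.imwrite('pics/'+save,im[:,:,::-1])
    K=np.array(c["intrinsics"]);T=np.array(c["world_from_camera"])
    v,u=np.mgrid[0:384,0:512]
    P=np.stack([(u-K[0,2])/K[0,0]*d,(v-K[1,2])/K[1,1]*d,d],-1)@T[:3,:3].T+T[:3,3]
    P[d==0]=np.nan
    return im,P
E
python3 - <<'E'
from h import *
a,P=snap('top','top.png');b,Q=snap('scene','scene.png')
np.savez('v.npz',a=a,P=P,b=b,Q=Q)
print(observe());
E
```

```text
{'time_s': 0.1, 'q': array([ 1.05988261e+00,  2.21158028e-01,  1.52751708e+00,  4.09766186e-06,
        1.39471674e+00, -1.26080295e-01]), 'joint_velocities': array([-1.75782042e-05, -2.64496246e-03, -1.62962981e-03, -1.42769005e-03,
        2.12501327e-03, -4.92518446e-04]), 'joint_torque': array([ 1.05518120e-03, -4.98246539e+01, -3.90544009e+01, -1.31842057e-04,
        5.76030536e-03, -4.30344255e-05]), 'eef_pos': array([0.2343431 , 0.57879991, 0.23029119]), 'tcp_rot': array([-3.13980824e+00, -2.30244013e-04,  2.75675831e+00]), 'ft_force': array([ 0.39084138, -0.04840185,  0.56741955]), 'torque': array([0.01397872, 0.03702756, 0.0358748 ]), 'grasp_force': 0.0, 'opening': 0.08545711623646267}
```

View pics/top.png

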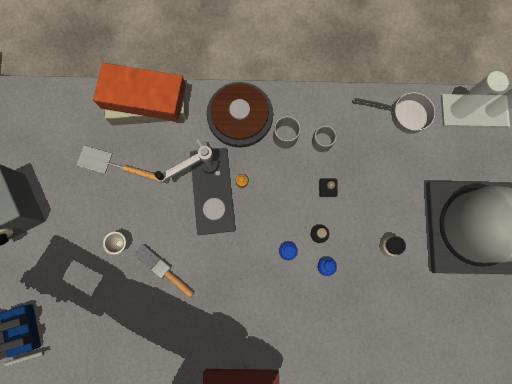

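View pics/scene.png

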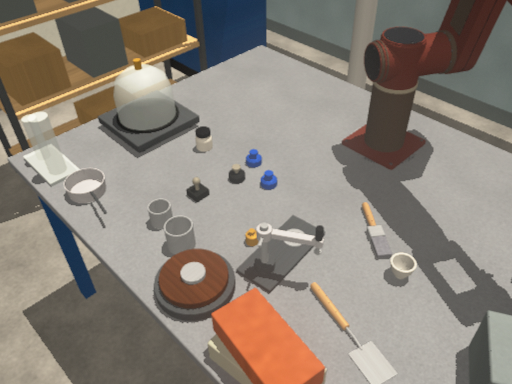

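The top view shows the tree (black round base) at px (319,233), two blue look-alikes nearby, the anvil at (214,209), the post at (205,153) and the knob at (160,176). The square spare is at (328,187).

Run:
```python
from h import *
z=np.load('v.npz');a,P=z['a'],z['P']
for n,(u,v) in dict(tree=(319,233),anvil=(214,209),post=(205,153),knob=(160,176),b1=(288,251),b2=(328,266),spare=(328,187),brass=(242,181)).items():
    print(n,P[v,u].round(4))
Z=P[...,2]
def box(u0,u1,v0,v1,lo,hi,extra=None):
    m=np.zeros(Z.shape,bool);m[v0:v1,u0:u1]=1
    m&=(Z>lo)&(Z<hi)
    if extra is not None:m&=extra
    q=P[m];print(m.sum(),q.mean(0).round(4),q.min(0).round(4),q.max(0).round(4));return m
box(305,335,220,246,.035,.2)
box(305,335,220,246,.015,.2)
g=a.mean(2)
m=box(195,235,190,225,.005,.025,g>120)
m=np.zeros(Z.shape,bool);m[140:240,185:240]=1;m&=(Z>.007)&(Z<.022)
r=cv2.minAreaRect(P[m][:,:2].astype(np.float32)*1000);print(r,cv2.boxPoints(r))
box(190,220,140,165,.160,.2)
box(150,170,165,185,.13,.25)
box(150,215,140,190,.1,.25)
v=cv2.resize(a[130:290,140:345],None,fx=3.5,fy=3.5,interpolation=cv2.INTER_CUBIC);cv2.imwrite('pics/crop.png',v[:,:,::-1])
```

```text
tree [ 0.473  -0.2127  0.0488]
anvil [0.5401 0.0849 0.0156]
post [0.6657 0.0997 0.1652]
knob [0.5975 0.2072 0.1895]
b1 [ 0.4221 -0.1264  0.0468]
b2 [ 0.3829 -0.2367  0.0464]
spare [ 0.6014 -0.2375  0.0624]
brass [0.6181 0.005  0.0447]
81 [ 0.4747 -0.2197  0.0477] [ 0.4621 -0.2327  0.0409] [ 0.4872 -0.2068  0.0534]
255 [ 0.4738 -0.2179  0.0316] [ 0.4497 -0.2437  0.0173] [ 0.4985 -0.1946  0.0534]
380 [0.542  0.0863 0.0147] [0.5107 0.0347 0.0074] [0.5983 0.1175 0.021 ]
((609.8338012695312, 75.95813751220703), (276.4645690917969, 147.1684112548828), 7.101236343383789) [[463.5652   131.88924 ]
 [481.75854  -14.150297]
 [756.1024    20.027039]
 [737.90906  166.06657 ]]
45 [0.67   0.1022 0.1673] [0.66   0.0941 0.16  ] [0.6804 0.1164 0.1714]
140 [0.6039 0.2065 0.1648] [0.5901 0.1917 0.1352] [0.6236 0.2266 0.1948]
628 [0.6397 0.15   0.1549] [0.5901 0.0837 0.1064] [0.7063 0.2266 0.1948]
```

View pics/crop.png

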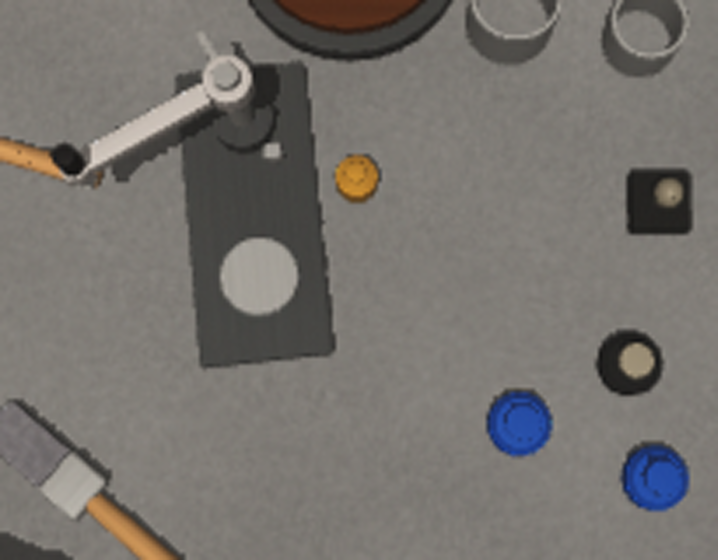

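The crop confirms this: the tree is at crop px (630,362), the blue look-alikes at (520,422) and (655,477), and the clear anvil disc at (259,276). The arm is swung out to the upper left. Next I take close wrist views of the anvil and post, then of the tree.

Run:
```python
from h import *
R=[np.pi,0,np.radians(160)]
movep([.55,.09,.33],R); hold(.3); a,P=snap('wrist','w1.png')
movep([.474,-.219,.27],R); hold(.3); b,Q=snap('wrist','w2.png')
np.savez('w.npz',a=a,P=P,b=b,Q=Q)
cv2.imwrite('pics/w12.png',cv2.resize(np.hstack([a,b])[:,:,::-1],(800,300)))
print(get_calibration('wrist')['world_from_camera'],observe()['time_s'],observe()['eef_pos'],observe()['ft_force'])
```

```text
[[ 3.41015923e-01  8.92118315e-01  2.96366414e-01  3.97900921e-01]
 [ 9.40057204e-01 -3.23366919e-01 -1.08287994e-01 -1.91335557e-01]
 [-7.70608716e-04  3.15529313e-01 -9.48915517e-01  4.12595260e-01]
 [ 0.00000000e+00  0.00000000e+00  0.00000000e+00  1.00000000e+00]] 4.15 [ 0.47436039 -0.21841579  0.27009948] [ 0.52321701 -0.01617414  0.40115993]
```

View pics/w12.png

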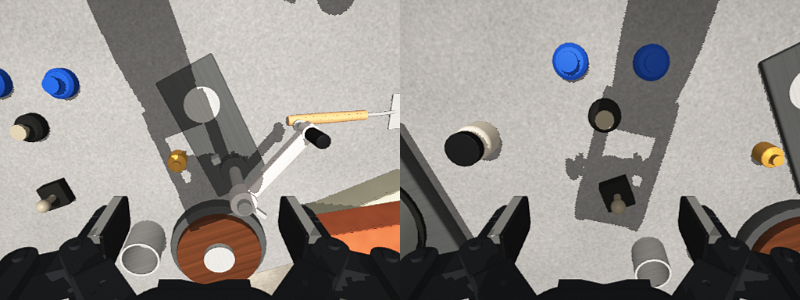

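The left frame shows the anvil at about full-size px (259,133), half in shadow, with the knob at (406,178). In the right frame the tree is at (261,146), partly in shadow. I fit the geometry from the depth.

Run:
```python
from h import *
z=np.load('w.npz');a,P,b,Q=z['a'],z['P'],z['b'],z['Q']
def near(P,c,r,lo,hi): return (np.hypot(P[...,0]-c[0],P[...,1]-c[1])<r)&(P[...,2]>lo)&(P[...,2]<hi)
def circ(q):
    c,r=cv2.minEnclosingCircle((q[:,:2]*1000).astype(np.float32)); return np.round(c,1),round(r,1),len(q),(q.mean(0)*1000).round(1)
for nm,X in(('w1',P),('w2',Q)):
    print(nm,'base',circ(X[near(X,(.474,-.219),.045,.008,.03)]),'button',circ(X[near(X,(.474,-.219),.03,.045,.08)]), np.nanpercentile(X[near(X,(.474,-.219),.03,.04,.08)][:,2],[10,50,90,98]))
    print('bench z',np.nanmedian(X[near(X,(.5,-.1),.03,-.02,.02)][:,2]) )
    # plate pixels
m=near(P,(.56,.086),.16,.008,.019).astype(np.uint8); m=cv2.morphologyEx(m,cv2.MORPH_OPEN,np.ones((5,5)))
n,l,s,_=cv2.connectedComponentsWithStats(m); k=1+s[1:,4].argmax(); q=P[l==k]
r=cv2.minAreaRect((q[:,:2]*1000).astype(np.float32)); print('plate',r,np.median(q[:,2]),cv2.boxPoints(r).round(1).tolist())
# disc: colour normalised by illumination is unsure: try local edges
d=near(P,(.54,.086),.05,.005,.022); g=a.astype(float).mean(2)
ys,xs=np.where(d);
for lo in(90,130,170):
    mm=(d&(g>lo)).astype(np.uint8);n,l,s,_=cv2.connectedComponentsWithStats(mm);k=1+s[1:,4].argmax();print(lo,circ(P[l==k]))
print('knob',circ(P[near(P,(.6,.207),.03,.18,.205)]),'post',circ(P[near(P,(.669,.1),.03,.160,.18)]))
cv2.imwrite('pics/c.png',np.hstack([cv2.resize(cv2.convertScaleAbs(a[70:240,190:440],alpha=1.6),(400,272)),cv2.resize(cv2.convertScaleAbs(b[90:260,180:430],alpha=1.6),(400,272))])[:,:,::-1])
```

```text
w1 base (array([ 474.6, -217.1]), 25.9, 941, array([ 474.2, -207. ,   22.4])) button (array([ 474.9, -217.5]), 14.2, 352, array([ 474.6, -217. ,   48. ])) [0.04439107 0.04797173 0.04906367 0.04981135]
bench z 8.8622269444949e-05
w2 base (array([ 474.6, -218.3]), 26.0, 985, array([ 469.8, -216.6,   23.6])) button (array([ 474.5, -218.2]), 13.8, 464, array([ 474.3, -218. ,   47.9])) [0.04676088 0.04787255 0.04888398 0.04945146]
bench z -0.00020145613625849323
plate ((594.55810546875, 95.0009765625), (246.84207153320312, 110.20394897460938), 7.320827484130859) 0.013938342384331559 [[465.1000061035156, 133.89999389648438], [479.20001220703125, 24.600000381469727], [724.0, 56.099998474121094], [710.0, 165.39999389648438]]
90 (array([540.1,  86. ]), 50.0, 2826, array([540.1,  97. ,  14.2]))
130 (array([541.7,  88.9]), 32.3, 1404, array([540.7,  90. ,  14.4]))
170 (array([539.5,  97.1]), 30.4, 450, array([539.6, 108.2,  14.4]))
knob (array([602.2, 215.2]), 8.9, 391, array([600.5, 214. , 189. ])) post (array([669.8, 104.5]), 10.2, 295, array([668.1, 104.8, 166.9]))
```

View pics/c.png

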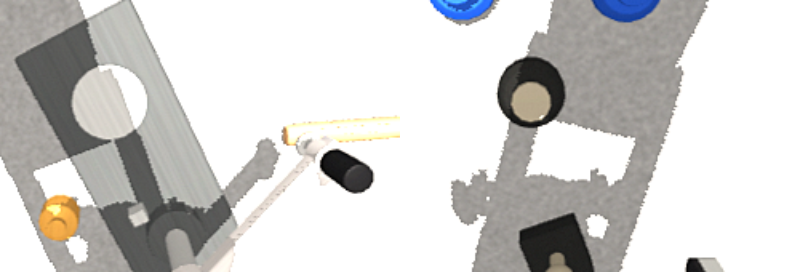

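Fitted values, in mm:

| Item | Result |
|---|---|
| Anvil | (541.4, 88.4), yaw 7.3° |
| Post | (670.2, 104.7) |
| Tree | (474.6, -218.0), height about 48 |
| Gauge swing | about 1.15 rad |

Next I grasp the tree by its base.

Run:
```python
from h import *
x,y=.4746,-.2180
move_l([x,y,.09],feed=.2)
print(move_l([x,y,-.003],feed=.08,max_force=8),observe()['eef_pos'])
gripper_to(.04,40); hold(.2)
o=observe();print(o['opening'],o['grasp_force'],o['eef_pos'],o['ft_force'])
move_l([x,y,.13],feed=.12); hold(.2)
o=observe();print(o['opening'],o['grasp_force'],o['eef_pos'],o['ft_force'],o['time_s'])
a,P=snap('wrist','g.png')
```

```text
False [ 0.47512501 -0.218346   -0.00237055]
0.050489833334722255 41.54309822071809 [ 0.47494146 -0.2180807  -0.00223604] [-1.14770627  0.75891079  5.33483642]
0.05005397369862202 41.80724456731696 [ 0.47418648 -0.21775537  0.1292054 ] [ 0.09965366 -0.51972139 -0.70203704] 8.5917
```

View pics/g.png

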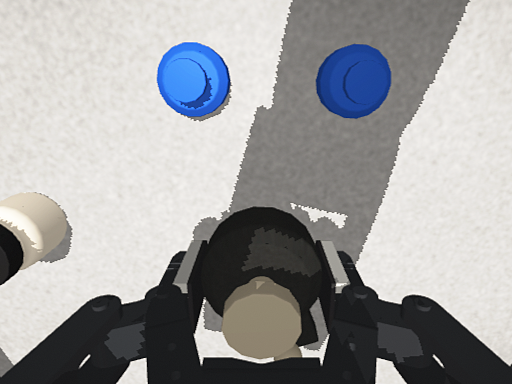

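The tree is gripped by its base between the pads (px 262,270) and the blue ones are untouched. Next I place it.

Run:
```python
from h import *
x,y=.5416,.0885
R=[np.pi,0,np.radians(160)]
move_l([x,y,.13],feed=.22); hold(.2)
e=observe()['eef_pos'];print(e)
move_l([x,y,.03],feed=.1)
print(move_l([x,y,.0122],feed=.03,max_force=4)); hold(.3)
o=observe();print(o['eef_pos'],o['ft_force'])
gripper_to(.085); hold(.2)
move_l([x,y,.1],feed=.12)
movep([.50,.083,.26],R); hold(.3)
a,P=snap('wrist','p.png'); np.savez('p.npz',a=a,P=P)
def near(P,c,r,lo,hi): return (np.hypot(P[...,0]-c[0],P[...,1]-c[1])<r)&(P[...,2]>lo)&(P[...,2]<hi)
def circ(q):
    c,r=cv2.minEnclosingCircle((q[:,:2]*1000).astype(np.float32)); return np.round(c,1),round(r,1),len(q)
for lo,hi in((.022,.044),(.058,.09)):print(circ(P[near(P,(x,y),.04,lo,hi)]))
print(np.nanpercentile(P[near(P,(x,y),.02,.05,.09)][:,2],[10,50,90]),'plate z',np.nanmedian(P[near(P,(.6,.096),.05,.008,.02)][:,2]))
print('knob',circ(P[near(P,(.6,.212),.03,.18,.205)]),observe()['time_s'])
```

```text
[0.54160204 0.08772459 0.13002785]
True
[0.54093985 0.08847547 0.01177268] [-0.18510733 -0.11199732  6.31676293]
(array([540.2,  88.3]), 25.9, 1035)
(array([540.3,  88.4]), 13.9, 503)
[0.06055032 0.06184846 0.06276671] plate z 0.013994177905100658
knob (array([602.1, 214.7]), 9.6, 655) 15.05
```

View pics/p.png

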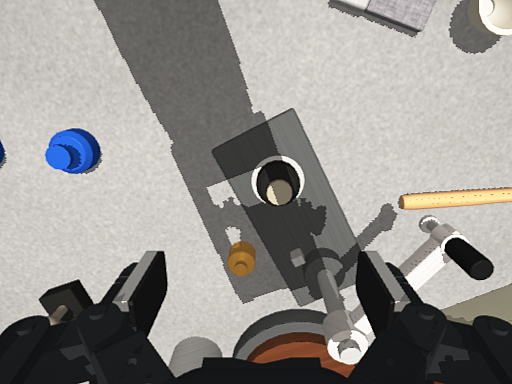

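The tree stands upright in the anvil disc at px (278,185), 1 mm from centre, with its top at z≈0.062 (h≈48 mm). The knob is at (475,262). Next I cage the knob and swing the arm.

```bash
cat >> h.py <<'E'
post=np.array([.6701,.1047])
def kp(phi,z,r=.130): return [post[0]+r*np.cos(phi),post[1]+r*np.sin(phi),z]
def rot(phi): return [np.pi,0,phi]
E
python3 - <<'E'
from h import *
p0=np.radians(121.7);pe=np.radians(187.3)
for p in(p0,pe):print(inverse_kinematics(kp(p,.16),rot(p)))
movep(kp(p0,.25),rot(p0)); gripper_to(.05)
print(move_l(kp(p0,.160),feed=.1,max_force=6)); gripper_to(.026); o=observe();print(o['opening'],o['ft_force'],o['eef_pos'])
for p in np.linspace(p0,pe-.02,8)[1:]:
    h=move_l(kp(p,.160),feed=.1,rotation=rot(p),max_force=15)
    if h:print('hit',p,observe()['ft_force']);break
else:
    print('stop',move_l(kp(pe+.07,.160),feed=.03,max_force=6))
o=observe();e=o['eef_pos'];print(e,o['ft_force'],o['time_s'],np.degrees(np.arctan2(e[1]-post[1],e[0]-post[0])))
E
```

```text
[ 0.22029627  0.30965201  1.55584858  0.          1.27609206 -0.33297311]
[ 0.01768133  0.10053754  1.79960159  0.          1.24145353 -1.68052404]
False
0.02607425956532311 [ 0.19104532 -0.03156358 -0.31504836] [0.60194861 0.21532041 0.16036642]
stop True
[0.54139175 0.08442103 0.15957378] [-1.08748947  3.26461844  4.23564494] 20.6 -171.04621573785207
```

Run:
```python
from h import *
pe=np.radians(187.3)
move_l(kp(pe,.160),feed=.03); gripper_to(.05); 
move_l(kp(pe,.25),feed=.12)
move_l([.48,.08,.30],feed=.15); gripper_to(0);hold(.2)
a,P=snap('wrist','s.png'); b,Q=snap('top')
def near(P,c,r,lo,hi): return (np.hypot(P[...,0]-c[0],P[...,1]-c[1])<r)&(P[...,2]>lo)&(P[...,2]<hi)
for n,X in(('w',P),('t',Q)):
    q=X[near(X,(.541,.088),.03,.17,.205)];
    c,r=cv2.minEnclosingCircle((q[:,:2]*1000).astype(np.float32));
    d=np.array(c)/1000-post;print(n,c,r,len(q),np.percentile(q[:,2],[50,95]),np.degrees(np.arctan2(d[1],d[0]))%360)
q=P[near(P,(.541,.088),.03,.188,.205)];print(q.mean(0))
print(observe()['time_s'])
```

```text
w (533.4375, 87.17575073242188) 4.5251078605651855 23 [0.17216056 0.17423886] 187.30716850130733Traceback (most recent call last):
  File "<stdin>", line 11, in <module>
    return _quantile_unchecked(
        a, q, axis, out, overwrite_input, method, keepdims, weights)
    return _ureduce(a,
                    func=_quantile_ureduce_func,
    ...<5 lines>...
                    overwrite_input=overwrite_input,
                    method=method)
    r = func(a, **kwargs)
    result = _quantile(arr,
                       quantiles=q,
    ...<2 lines>...
                       out=out,
                       weights=wgt)
    slices_having_nans = np.isnan(arr[-1, ...])
                                  ~~~^^^^^^^^^
IndexError: index -1 is out of bounds for axis 0 with size 0
```

View pics/s.png

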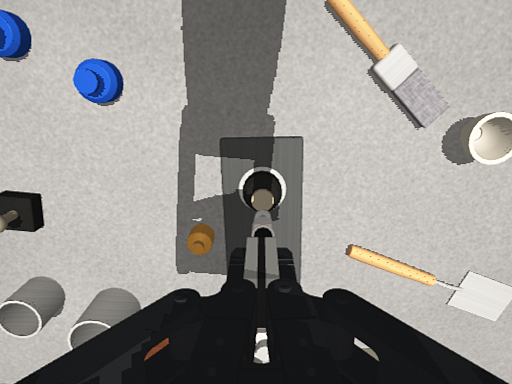

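The picture shows the bystanders undisturbed and the tree in place at px (262,190). The visible flank of the knob lies at 187.3°, so the arm is at its stop. Next I press down on the knob top with shut fingers, logging force against height.

Run:
```python
from h import *
pe=np.radians(187.3)
movep(kp(pe,.22),rot(pe)); hold(.3)
f0=observe()['ft_force'][2]
print('touch',move_l(kp(pe,.175),feed=.03,max_force=2.5),observe()['eef_pos'],f0,observe()['ft_force'][2])
z0=observe()['eef_pos'][2]
def step(z,f=.02):
    h=move_l(kp(pe,z),feed=f,max_force=9); hold(.12)
    F=[]
    for _ in range(3): o=observe();F.append(o['ft_force'][2]);hold(.02)
    print(round(z,4),h,o['eef_pos'][2].round(4),np.round(np.mean(F)-f0,2)); return h
step(.165,.03)
step(.154,.03)
for z in np.arange(.151,.1435,-.0015):
    if step(z):break
print(observe()['time_s'],z0)
```

```text
touch True [0.54060539 0.08817481 0.1886918 ] 0.3730395000287644 1.0230655120155185
0.165 False 0.1651 0.15
0.154 False 0.1536 0.03
0.151 False 0.1508 -0.63
0.1495 False 0.1495 1.03
0.148 False 0.1479 0.8
0.1465 False 0.1464 0.92
0.145 False 0.1451 2.62
0.1435 False 0.1436 3.85
29.7833 0.18869179624421178
```

Contact with the tree comes at tip z≈0.146, which agrees with 0.062 + 0.084 from the camera. I go 7 mm below that, back off and check the knob height.

Run:
```python
from h import *
pe=np.radians(187.3)
f0=.373
def step(z,f=.02):
    h=move_l(kp(pe,z),feed=f,max_force=9); hold(.12)
    F=[]
    for _ in range(3): o=observe();F.append(o['ft_force'][2]);hold(.02)
    print(round(z,4),h,o['eef_pos'][2].round(4),np.round(np.mean(F)-f0,2))
for z in(.142,.1405,.139): step(z)
move_l(kp(pe,.22),feed=.08)
move_l([.43,.075,.30],feed=.2); hold(.3)
a,P=snap('wrist','f.png'); b,Q=snap('scene'); c,T=snap('top')
np.savez('f.npz',a=a,P=P,b=b,Q=Q,c=c,T=T)
def near(P,c,r,lo,hi): return (np.hypot(P[...,0]-c[0],P[...,1]-c[1])<r)&(P[...,2]>lo)&(P[...,2]<hi)
for n,X in(('w',P),('s',Q),('t',T)):
    q=X[near(X,(.541,.088),.013,.11,.2)];k=X[near(X,(.6,.096),.03,.06,.2)]
    if len(q): print(n,'knob',len(q),np.percentile(q[:,2],[80,90,98]).round(4),'arm',np.percentile(k[:,2],[5,50,95]).round(4) if len(k) else 0)
    q=q[q[:,2]>.125]; 
    if len(q)>5: print(cv2.minEnclosingCircle((q[:,:2]*1000).astype(np.float32)))
print(observe()['time_s'])
cv2.imwrite('pics/f2.png',np.hstack([cv2.resize(a[100:300,150:400],(400,320)),cv2.resize(b[200:300,230:355],(400,320))])[:,:,::-1])
```

```text
0.142 False 0.1421 4.97
0.1405 False 0.1406 4.89
0.139 False 0.1392 5.67
s knob 78 [0.1394 0.1417 0.143 ] arm [0.0881 0.1008 0.104 ]
((542.8074951171875, 89.615478515625), 10.572724342346191)
33.4917
```

View pics/f2.png

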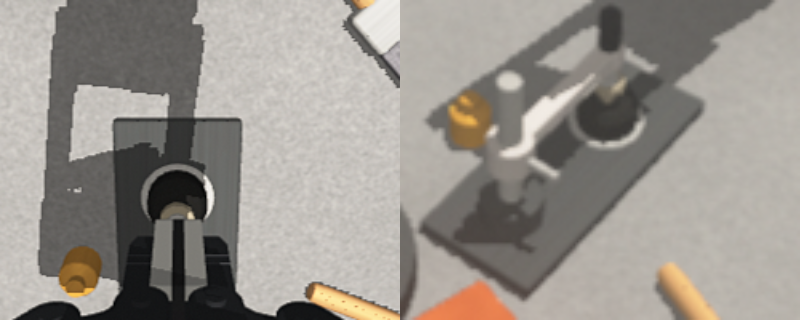

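The left image shows the tree centred in the ring at px (177,195). The right image shows the knob and foot standing over the button. One unoccluded wrist view will confirm the height.

Run:
```python
from h import *
pe=np.radians(187.3)
gripper_to(.085)
move_l([.57,.092,.33],feed=.2); hold(.3)
P=snap('wrist')[1]
def near(c,r,lo,hi): return P[(np.hypot(P[...,0]-c[0],P[...,1]-c[1])<r)&(P[...,2]>lo)&(P[...,2]<hi)]
q=near((.541,.088),.02,.132,.2); print('knob top',len(q),np.percentile(q[:,2],[20,50,80]).round(4),cv2.minEnclosingCircle((q[:,:2]*1000).astype(np.float32)))
k=near((.59,.095),.025,.09,.12);print('arm top',len(k),np.percentile(k[:,2],[20,50,80]).round(4))
s=near((.541,.088),.032,.026,.04);print('base',cv2.minEnclosingCircle((s[:,:2]*1000).astype(np.float32)))
print(observe()['time_s'])
```

```text
knob top 249 [0.1381 0.1389 0.1397] ((541.0371704101562, 88.10816955566406), 8.828035354614258)
arm top 645 [0.1002 0.101  0.1016]
base ((540.1095581054688, 88.08883666992188), 25.793977737426758)
35.5
```

```bash
python3 -c "
from plant import *
print(job_done())"
```

```text
the job is handed in; nothing more can be done
None
```

The job is handed in at about 35 s: the pattern stands about 1 mm from the anvil centre, the arm is at its stop, and the foot rests on the button pushed back about 7 of its 14 mm, by camera and force readings, with no bystander seen disturbed.

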